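Put beaker and jar right on the balance and the hotplate

TASK

The amber jar has been left on the hotplate and the steel beaker on the balance: they belong the other way round. First clear the cork mat by nesting the round white pot standing on it upright inside the other pot of its own kind (it does not fit the square tub or the wide dish), then swap jar and beaker, parking one of them upright on the cork mat on the way, so that the jar ends up standing in the middle of the balance pan and the beaker in the middle of the hotplate. Leave the other pots and dishes where they are.

Things in the scene. Friction and masses are not known exactly. Their poses are not given: they have to be found in the camera images.
- pot_center (a point): Loose round white porcelain pot, on the cork mat at the start. Open, 70 mm tall, tapered: 34 mm across at the foot, straight collar 62 mm across around its top 14 mm, best gripped there; mouth 54 mm inside, wall 3 to 4 mm. Inner floor 28 mm above its foot, so one nested inside stands 28 mm higher and sticks out 28 mm. About 120 g. The point: on its axis, half-way up (35 mm above its foot); z up.
- twin_center (a point): The other pot of the same kind and size as the pot, standing empty on the bench; the pot is to be nested in it. The point is on its axis, 35 mm above the bench; z is its axis, up.
- tub_center (a point): Square white porcelain tub, 56 by 56 by 60 mm tall, walls 6 mm, standing on the bench. The pot does not nest in it; leave it alone. The point is its centre, half-way up (30 mm).
- dish_center (a point): Wide low round white porcelain dish, 90 mm across, 30 mm tall, standing on the bench. Not for the pot; leave it alone. The point is its centre, half-way up (15 mm).
- jar_center (a point): Amber glass jar with a white cap, closed: straight body 56 mm across up to 58 mm, then a shoulder, cap 50 mm across; 84 mm tall in all, about 220 g. It stands on the hotplate at the start. The point is on its axis, half-way up (42 mm above its foot); z is its axis, up.
- beaker_center (a point): Straight stainless-steel beaker, 56 mm across, 80 mm tall, open at the top, walls 3 mm, a tiny spout on the rim (towards its own +x) that sticks out 3 mm; about 160 g. It stands on the balance pan at the start. The point is on its axis, half-way up (40 mm above its foot); z up.
- balance_pan (a point): Laboratory balance, white, fixed to the bench, 170 by 150 mm, with a round steel pan 110 mm across. The point is the centre of the pan's top face, 65 mm above the bench; the pan does not move. x points away from its display.
- hotplate_top (a point): Small grey hotplate, fixed to the bench, 165 by 130 mm, with a square white ceramic plate 110 mm wide. The point is the centre of the plate's top face, 85 mm above the bench. x points away from its two knobs. It is cold.
- cork_top (a point): Round cork mat, 100 mm across, 8 mm thick, fixed to the bench. The point is the centre of its top face. The pot stands on it at the start.

How it is judged:
By the outcome, as a careful person would: the job done as asked, in the order asked, and still so for the second after the job is handed in, with the robot touching nothing.
It also fails if it takes over 125 s, if anything falls off the work surface, if the arm or the gripper's body presses on something with over 40 N, if the wrist force passes 120 N, or if a joint passes its speed limit or range.

ROBOT

A 7-joint arm with a two-finger parallel gripper is mounted at the origin on the work surface. World frame = base frame: x ahead of the robot, y to its left, z up, the work surface at z = 0. Lengths are in m, angles in rad, forces in N, time in s.
With the tool pointing down it reaches from about 0.4 to 0.9 m from the base axis. Payload 5.5 kg.
Tool frame: the origin (TCP) lies midway between the tips of the shut fingers; the grasp point (between the pads) lies 19 mm behind it (manip.grip_depth is the distance from the TCP to the grasp point, in m); z points along the fingers, y is the line along which they close (so a half turn about z gives the same grasp; the last joint's range is limited). The gripper opens to 92 mm and grips with 3 to 60 N. Pads are 19 mm wide; open, the fingers measure 130 mm over their backs; the gripper's body (75 mm by 190 mm) begins 47 mm behind the grasp point.
Start: joints at [-1.074, 0.501, -0.427, 1.55, 0.221, 1.138, -0.21], TCP at [0.151, 0.632, 0.227] pointing down, gripper open.
Joint ranges: [-2.88, 2.88], [-0.31, 2.03], [-1.54, 1.56], [0.2, 2.42], [-1.41, 4.55], [0.19, 2.02], [-2.57, 2.57]. Speed limits (rad/s): [2.57, 2.57, 3.14, 3.14, 3.14, 3.14, 3.14].

INTERFACE

Orientations are given as a unit quaternion [x, y, z, w].
In Python, from bench import manip, effector, viewer gives the robot as it stands. Calls block until the motion is done:
- manip.move_pose(position, orientation): joint-space move of the TCP to a pose.
- manip.servo_line(position, ori=None, vel=0.15): straight line of the TCP; ori=None keeps the orientation; vel is the mean speed in m/s.
- manip.movej(angles): joint-space move.
- effector.open_jaws() and effector.close(f_grip=None): open the fingers fully, or close them until they stop; f_grip is the grip in N (None keeps the last).
- manip.sleep(seconds).
- manip.solve_ik(position, orientation): joint angles nearest the present ones, or None.
- viewer.get_image(name): name is "side" or "top"; returns the picture (400x640x3 uint8, red, green, blue); there is no depth.
- viewer.get_calibration(name): a dict with "vfov" (degrees; the focal length in pixels is half the picture's height over the tangent of half this angle, whatever the lens; pixels are square), "cx", "cy" (the principal point, pixels), "dist_coeffs" ([k1, k2, p1, p2, k3] as OpenCV has them; the pictures are not rectified), "eye" and "attitude" of the camera in the world. Camera axes: x right, y down, z forward; pixel columns grow to the right and rows downward; lengths in m; the calibration is good to about 2 mm. A picture is of the moment at which its call begins. get_calibration takes no time and is no camera call.
A pose or a line that the arm cannot do raises manip.PlanningError and nothing moves.
- manip.hand_in(): hands the job in; it is judged then, once.
Readings, each from a call of its own:
- manip.current_clock(): time.
- manip.current_q(): joint angles.
- manip.current_joint_velocities(): joint speeds.
- manip.current_tau(): joint torques, N m.
- manip.current_tool_pos(): TCP position.
- manip.current_tcp_rot(): TCP orientation.
- manip.current_force(): force on the tool from outside, world axes, zero at the start.
- manip.current_wrist_torque(): the same for the moment, N m.
- manip.current_finger_gap(): finger opening in m.
- manip.current_gripper_force(): force on a finger pad.
Only numpy, scipy, OpenCV 4.12 (cv2) and the standard library are available. Lean on these libraries where they do the work, as an engineer would, in place of code of your own. Each camera call takes 0.05 s, during which the arm holds its last target. There are 200 camera calls.

## Working session

There is one attempt and no reset: what is moved stays moved. The work goes in short steps, each a Python script; the robot and the scene stay as the last script left them, time stands still between calls to the robot, and variables do not carry over. Pictures are saved under pics/ and viewed, at most 14 in all, crops included, and the job is handed in when it is done.

```bash
mkdir -p pics; ls; python3 - <<'E'
from bench import manip, effector, viewer
import cv2
for n in("side","top"):
    cv2.imwrite(f"pics/{n}0.png",viewer.get_image(n)[:,:,::-1]); print(n,viewer.get_calibration(n))
print(manip.current_tcp_rot(),manip.current_finger_gap(),manip.current_clock(),manip.grip_depth)
E
```

```text
pics
side {'vfov': 46.942875430352885, 'cx': 321.44189847813044, 'cy': 198.38022969700467, 'dist_coeffs': array([-0.11283289,  0.        ,  0.        ,  0.        ,  0.        ]), 'eye': array([0.43165989, 0.70231851, 0.64056081]), 'attitude': array([-0.06016117,  0.89563194, -0.43886595,  0.04025831])}
top {'vfov': 43.03809378636055, 'cx': 316.29076271161546, 'cy': 198.20135003704596, 'dist_coeffs': array([-0.09583466,  0.        ,  0.        ,  0.        ,  0.        ]), 'eye': array([0.28290102, 0.01310566, 1.27541786]), 'attitude': array([-0.69181116,  0.71220191, -0.08397224,  0.08434702])}
[ 1.16590623e-01  9.93179664e-01 -8.76422207e-04 -1.17940339e-04] 0.09180457961939516 0.1 0.0188
```

View pics/top0.png

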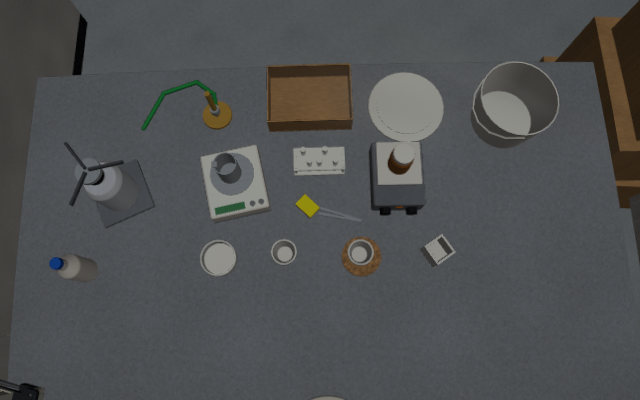

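View pics/side0.png

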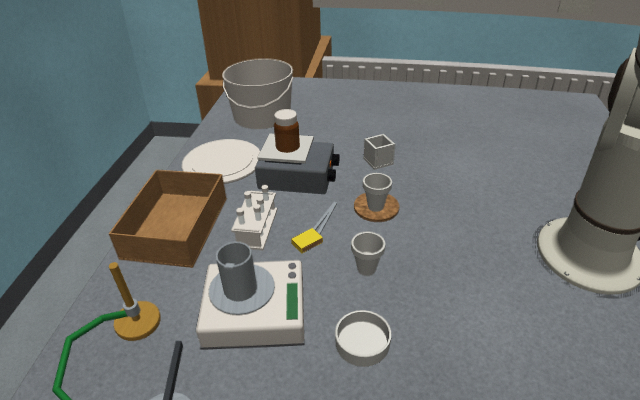

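```bash
cat > h.py <<'E'
import numpy as np, cv2
from scipy.spatial.transform import Rotation as R
from bench import manip, effector, viewer
def cam(n):
    c=viewer.get_calibration(n); f=200/np.tan(np.radians(c["vfov"]/2))
    K=np.array([[f,0,c["cx"]],[0,f,c["cy"]],[0,0,1.]])
    return K,c["dist_coeffs"],np.array(c["eye"]),R.from_quat(c["attitude"]).as_matrix()
def proj(n,P):
    K,d,e,A=cam(n); r=A.T
    return cv2.projectPoints(np.atleast_2d(P).astype(float),cv2.Rodrigues(r)[0],-r@e,K,d)[0][:,0]
def ray(n,uv,z):
    K,d,e,A=cam(n)
    p=cv2.undistortPoints(np.array(uv,float).reshape(-1,1,2),K,d)[:,0]
    D=np.c_[p,np.ones(len(p))]@A.T
    return e+D*((z-e[2])/D[:,2])[:,None]
def crop(n,x0,y0,x1,y1,s,name,im=None,draw=()):
    im=viewer.get_image(n)[:,:,::-1] if im is None else im
    o=cv2.resize(im[y0:y1,x0:x1],None,fx=s,fy=s,interpolation=cv2.INTER_CUBIC)
    o=cv2.convertScaleAbs(o,alpha=1.5)
    for P in draw:
        q=((proj(n,P)-[x0,y0]+.5)*s*16-8).astype(int)
        cv2.polylines(o,[q.reshape(-1,1,2)],False,(0,0,255),1,cv2.LINE_AA,4)
    cv2.imwrite(f"pics/{name}.png",o)
def circ(x,y,z,r):
    t=np.linspace(0,2*np.pi,60); return np.c_[x+r*np.cos(t),y+r*np.sin(t),0*t+z]
E
python3 - <<'E'
from h import *
for k,n,uv,z in [("cork","top",(361,256),.008),("pot","top",(360.5,251.5),.078),("pot","side",(377,183),.078),("twin","top",(284,252),.07),("twin","side",(368,243),.07),
 ("beaker","top",(226,163),.145),("beaker","side",(234,253),.145),("pan","top",(232,173),.065),("pan","side",(242,289),.065),("jar","top",(403,153),.169),("jar","side",(286,116),.169),("plate","top",(400,163),.085),("plate","side",(287,148),.085),("cork","side",(377,206),.008),("dish","top",(218,258),.03),("tub","top",(438,249),.06)]:
    print(k,n,ray(n,uv,z)[0].round(4))
ims={n:viewer.get_image(n)[:,:,::-1] for n in("top","side")}
np.savez("im0.npz",**ims)
crop("top",190,130,460,290,2.9,"t1",ims["top"]); crop("side",190,100,410,300,3,"s1",ims["side"])
E
```

```text
cork top [ 0.4388 -0.0984  0.008 ]
pot top [ 0.441  -0.0916  0.078 ]
pot side [ 0.4391 -0.0819  0.078 ]
twin top [0.4462 0.0904 0.07  ]
twin side [0.4462 0.0933 0.07  ]
beaker top [0.6489 0.2188 0.145 ]
beaker side [0.6471 0.2214 0.145 ]
pan top [0.6482 0.2178 0.065 ]
pan side [0.6442 0.2239 0.065 ]
jar top [ 0.6531 -0.1927  0.169 ]
jar side [ 0.6477 -0.1838  0.169 ]
plate top [ 0.6555 -0.1991  0.085 ]
plate side [ 0.6514 -0.1862  0.085 ]
cork side [ 0.4359 -0.0932  0.008 ]
dish top [0.441  0.2564 0.03  ]
tub top [ 0.4433 -0.2814  0.06  ]
```

View pics/t1.png

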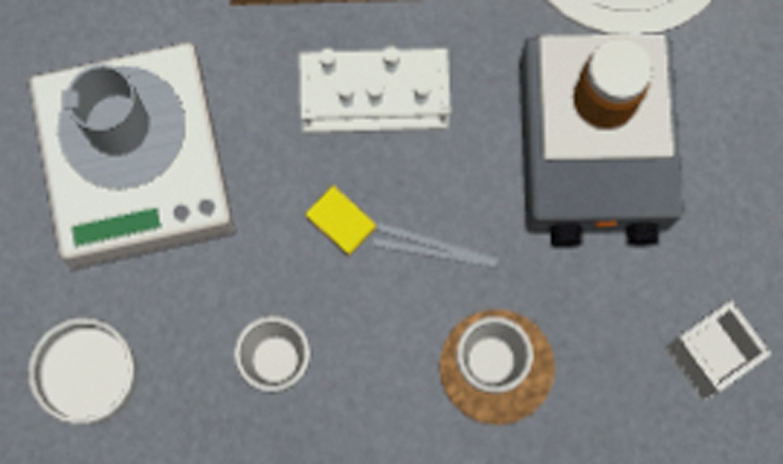

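View pics/s1.png

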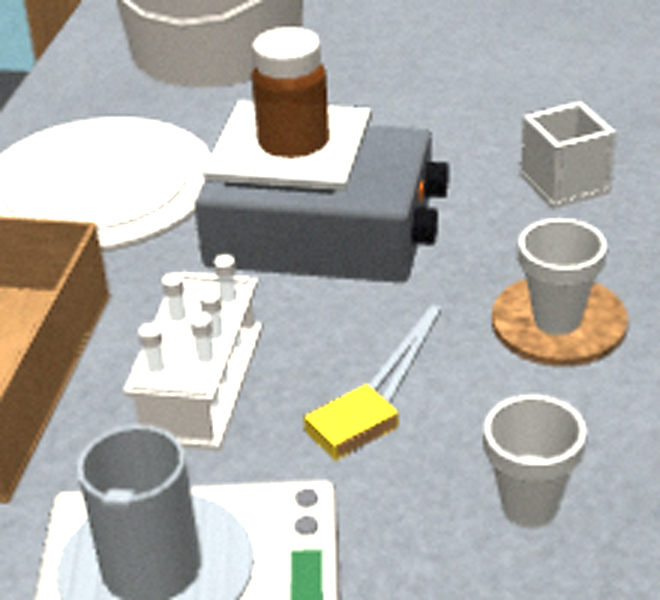

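```bash
python3 - <<'E'
from h import *
for k,n,uv,z in [("cork","top",(361.6,256.6),.008),("pot","top",(360.7,252.1),.078),("pot","side",(377.3,182.7),.078),("twin","top",(284,251.9),.07),("twin","side",(368.3,243.3),.07),
 ("beaker","top",(226.6,163.8),.145),("beaker","side",(234.7,253.7),.145),("pan","top",(231.9,174.1),.065),("jar","top",(403.4,154.1),.169),("jar","side",(285.7,116.7),.169),("plate","top",(399,163.4),.085),("plate","side",(286.3,147),.085),("cork","side",(376.7,206.7),.008)]:
    print(k,n,ray(n,uv,z)[0].round(4))
Q=[0,1,0,0]
manip.servo_line([.22,.45,.36],vel=.3)
manip.servo_line([.42,.10,.36],ori=Q,vel=.3)
manip.servo_line([.4405,-.089,.13],vel=.3)
manip.servo_line([.4405,-.089,.053],vel=.1)
effector.close(20); print(manip.current_finger_gap(),manip.current_force())
manip.servo_line([.4405,-.089,.20],vel=.15)
p=manip.current_tool_pos(); print(p,manip.current_finger_gap(),manip.current_force(),manip.current_clock())
for n in("top","side"):
    c=proj(n,p)[0].astype(int); x0,y0=c-[55,45]
    crop(n,x0,y0,x0+110,y0+90,4,n+"2",draw=[circ(p[0],p[1],p[2]+.025,.031),circ(p[0],p[1],p[2]-.045,.017)])
a=cv2.imread("pics/top2.png");b=cv2.imread("pics/side2.png");cv2.imwrite("pics/b2.png",cv2.resize(np.hstack([a,b]),None,fx=.9,fy=.9))
E
```

```text
cork top [ 0.4373 -0.0999  0.008 ]
pot top [ 0.4395 -0.092   0.078 ]
pot side [ 0.4385 -0.0831  0.078 ]
twin top [0.4464 0.0904 0.07  ]
twin side [0.4457 0.0941 0.07  ]
beaker top [0.6469 0.2173 0.145 ]
beaker side [0.6455 0.2227 0.145 ]
pan top [0.6453 0.2181 0.065 ]
jar top [ 0.6504 -0.1935  0.169 ]
jar side [ 0.6477 -0.1805  0.169 ]
plate top [ 0.6546 -0.1965  0.085 ]
plate side [ 0.6539 -0.1904  0.085 ]
cork side [ 0.4364 -0.0907  0.008 ]
0.06141116809936803 [ 0.6244142  -0.93162316  1.08760444]
[ 0.43970175 -0.08883174  0.19915157] 0.061373178212248844 [-0.39836325 -0.27978767 -1.75558866] 6.425
```

View pics/b2.png

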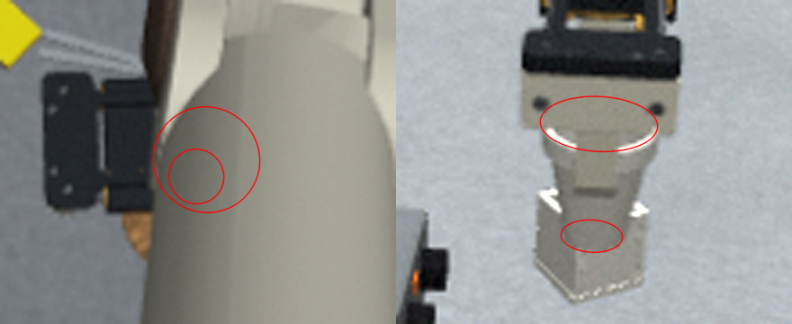

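```bash
python3 - <<'E'
from h import *
manip.servo_line([.446,.092,.20],vel=.2)
manip.servo_line([.446,.092,.135],vel=.15)
p=manip.current_tool_pos(); print(p,manip.current_force(),manip.current_clock())
crop("side",300,160,440,290,4.4,"s3",draw=[circ(p[0],p[1],p[2]+.025,.031),circ(p[0],p[1],p[2]-.045,.017),circ(.446,.092,.07,.031),circ(.446,.092,0,.017)])
print(proj("side",[[p[0],p[1],p[2]-.045],[.446,.092,.07],[.446,.092,0],[.446,.102,.07]]))
E
```

```text
[0.44630165 0.09138483 0.13529272] [-0.50738808  0.42501805 -0.80804545] 8.1667
[[368.5406736  233.89478067]
 [368.18207975 242.50575214]
 [366.52489219 269.458186  ]
 [367.81734599 246.32432859]]
```

View pics/s3.png

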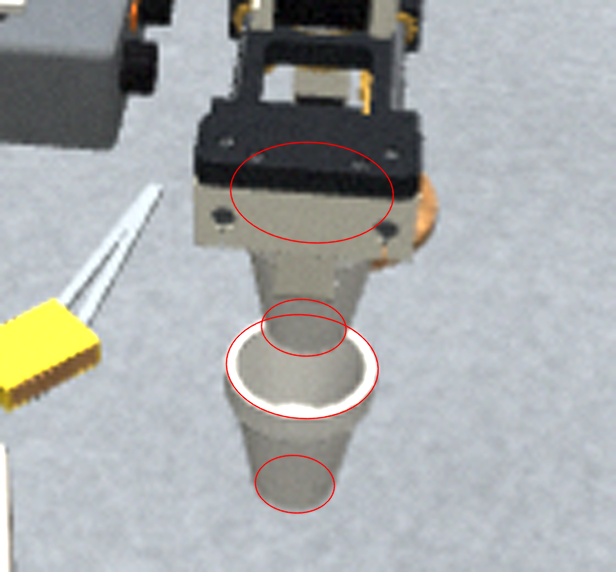

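```bash
python3 - <<'E'
from h import *
f0=manip.current_force()
for z in [.11,.095,.085,.08,.077,.075,.074,.073]:
    manip.servo_line([.446,.092,z],vel=.06)
    f=manip.current_force()-f0; print(z,manip.current_tool_pos().round(4),f.round(2))
    if abs(f).max()>5: break
if f[2]>-99 and z<.0755:
    effector.open_jaws(); manip.sleep(.3)
    print(manip.current_force()-f0)
    manip.servo_line([.446,.092,.19],vel=.2)
    manip.servo_line([.40,-.07,.30],vel=.3)
print(manip.current_clock())
im={n:viewer.get_image(n)[:,:,::-1] for n in("top","side")}
crop("side",320,180,420,290,5,"a",im["side"],draw=[circ(.446,.092,.07,.031),circ(.446,.092,.098,.031)]); crop("top",240,210,320,290,5,"b",im["top"],draw=[circ(.446,.092,.098,.031)])
a=cv2.imread("pics/a.png");b=cv2.imread("pics/b.png");cv2.imwrite("pics/n4.png",np.hstack([a[:400,:400],b]))
E
```

```text
0.11 [0.4458 0.0919 0.1097] [-0.16 -0.06 -0.69]
0.095 [0.4455 0.0919 0.0945] [-0.   -0.04 -1.29]
0.085 [0.4456 0.0919 0.0845] [ 0.11 -0.41 -1.52]
0.08 [0.4458 0.0919 0.0797] [ 0.48 -0.08 -1.34]
0.077 [0.4459 0.092  0.0769] [-0.45 -0.12 -0.74]
0.075 [0.446 0.092 0.075] [ 0.98 -0.8  -0.79]
0.074 [0.4461 0.092  0.074 ] [-0.28 -1.48 -1.93]
0.073 [0.4463 0.0921 0.0732] [-0.19  0.05  1.43]
[ 0.60991895  0.70851478 -0.20648555]
13.3
```

View pics/n4.png

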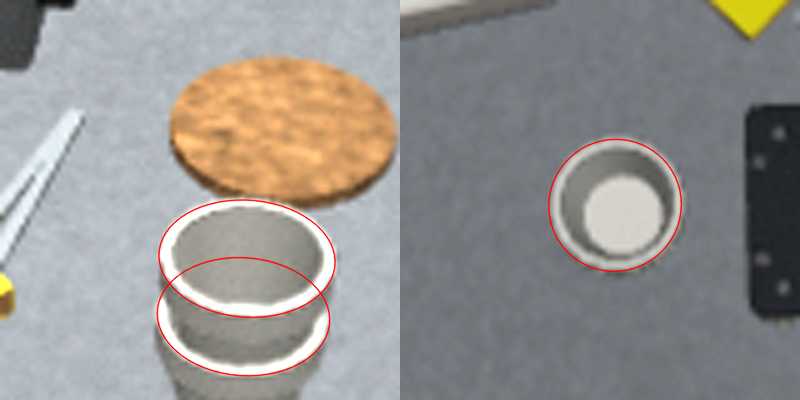

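```bash
cat >> h.py <<'E'
def L(x,y,z,v=.2,ori=None): manip.servo_line([x,y,z],ori=ori,vel=v)
def setdown(x,y,z):
    f0=manip.current_force()
    for dz in (.008,.004,.002,.001,0,-.001):
        L(x,y,z+dz,.05); f=manip.current_force()-f0
        if f[2]>2.5: break
    print("down",dz,f.round(1),manip.current_tool_pos().round(4)); effector.open_jaws(); manip.sleep(.2)
E
python3 - <<'E'
from h import *
L(.649,-.187,.27,.3); L(.649,-.187,.1112,.15)
effector.close(30); print(manip.current_finger_gap(),manip.current_tool_pos().round(4))
L(.649,-.187,.16,.1); print(manip.current_force(),manip.current_finger_gap())
L(.437,-.095,.12); L(.437,-.095,.05,.15); setdown(.437,-.095,.0342)
L(.437,-.095,.20); L(.40,.10,.30,.3); print(manip.current_clock())
ims={n:viewer.get_image(n)[:,:,::-1] for n in("top","side")}
P=[]
for n,(x0,y0,x1,y1) in {"top":(366,135,426,190),"side":(245,125,325,168)}.items():
    m=cv2.inRange(ims[n][y0:y1,x0:x1],(150,150,150),(255,255,255))
    cs=max(cv2.findContours(m,0,1)[0],key=cv2.contourArea); h=cv2.convexHull(cs)
    q=cv2.approxPolyDP(h,4,True)[:,0]+[x0,y0]; w=ray(n,q,.085); print(n,q.tolist(),w.round(4).tolist(),w.mean(0).round(4))
s=np.array([.437,-.095])
crop("side",240,90,420,240,3.2,"a",ims["side"],draw=[circ(.437,-.095,.092,.025),circ(.437,-.095,.008,.05)]); crop("top",320,130,430,280,3.2,"b",ims["top"],draw=[circ(.437,-.095,.092,.025),circ(.437,-.095,.008,.05)])
a=cv2.imread("pics/a.png");b=cv2.imread("pics/b.png");cv2.imwrite("pics/c5.png",np.hstack([a,b])[:, :800] if a.shape[1]+b.shape[1]<=800 else cv2.resize(np.hstack([a,b]),None,fx=.85,fy=.85))
E
```

```text
0.05525508848696424 [ 0.6491 -0.1878  0.1116]
[-0.42432908  0.38542073 -2.01721765] 0.05548718577722326
down 0 [-0.2 -0.6  5.5] [ 0.4372 -0.095   0.0345]
23.0833Traceback (most recent call last):
  File "<stdin>", line 11, in <module>
ValueError: max() iterable argument is empty
```

```bash
python3 - <<'E'
from h import *
ims={n:viewer.get_image(n)[:,:,::-1] for n in("top","side")}
for n,(x0,y0,x1,y1) in {"top":(366,135,426,190),"side":(245,135,320,168)}.items():
    g=ims[n][y0:y1,x0:x1].max(2); print(np.percentile(g,[5,50,95]))
    m=cv2.threshold(np.ascontiguousarray(g),0,255,cv2.THRESH_OTSU)[1]
    cs=max(cv2.findContours(m,0,1)[0],key=cv2.contourArea); h=cv2.convexHull(cs)
    q=cv2.approxPolyDP(h,4,True)[:,0]+[x0,y0]; w=ray(n,q,.085); print(n,q.tolist(),w.round(4).tolist(),w.mean(0).round(4))
D=[circ(.437,-.095,.092,.025),circ(.437,-.095,.008,.05),circ(.654,-.1935,.085,.055)]
crop("side",240,90,420,240,2.7,"a",ims["side"],draw=D); crop("top",320,130,430,280,2.7,"b",ims["top"],draw=D)
a=cv2.imread("pics/a.png");b=cv2.imread("pics/b.png");cv2.imwrite("pics/c5.png",np.hstack([a,b]))
E
```

```text
[ 61. 138. 142.]
top [[425, 135], [421, 183], [378, 184], [376, 143], [385, 135]] [[0.7272, -0.2672, 0.085], [0.6031, -0.2471, 0.085], [0.6036, -0.1416, 0.085], [0.7092, -0.1429, 0.085], [0.7298, -0.1666, 0.085]] [ 0.6746 -0.1931  0.085 ]
[ 96. 208. 224.]
side [[312, 136], [304, 160], [245, 167], [245, 141], [268, 135]] [[0.6027, -0.2469, 0.085], [0.6034, -0.1405, 0.085], [0.7271, -0.0986, 0.085], [0.7578, -0.2068, 0.085], [0.7096, -0.2404, 0.085]] [ 0.6801 -0.1866  0.085 ]
```

View pics/c5.png

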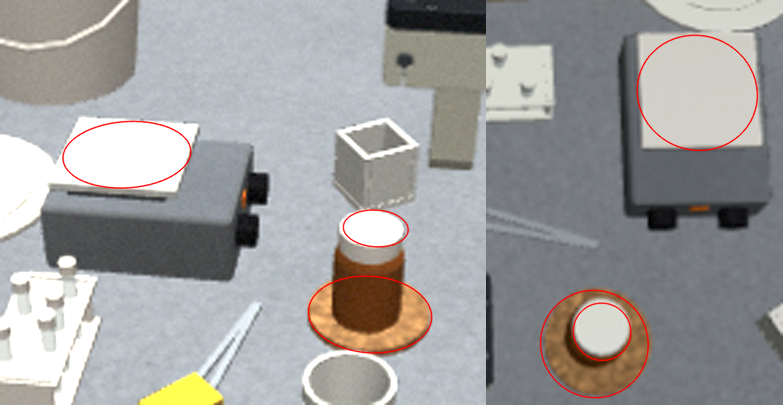

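```bash
python3 - <<'E'
from h import *
best=None
for a in (45,-45):
    q=(R.from_euler("z",a,degrees=True)*R.from_quat([0,1,0,0])).as_quat()
    s=[manip.solve_ik(p,q) for p in ([.646,.22,.24],[.646,.22,.0912],[.656,-.194,.1112])]
    print(a,[None if k is None else k.round(2) for k in s])
    if all(k is not None for k in s):
        m=max(abs(k[6]) for k in s)
        if best is None or m<best[0]: best=(m,q)
q=best[1]; print(q)
L(.646,.22,.24,.2,q); L(.646,.22,.0912,.15)
effector.close(30); print(manip.current_finger_gap(),manip.current_tool_pos().round(4))
L(.646,.22,.22,.15); print(manip.current_force(),manip.current_finger_gap())
L(.656,-.194,.22,.25); L(.656,-.194,.13,.15)
setdown(.656,-.194,.1112)
L(.656,-.194,.26); L(.45,-.02,.28,.3,[0,1,0,0]); print(manip.current_clock())
ims={n:viewer.get_image(n)[:,:,::-1] for n in("top","side")}
D=[circ(.656,-.194,.165,.028),circ(.656,-.194,.085,.028),circ(.645,.2185,.065,.055)]
crop("side",180,80,330,340,2,"a",ims["side"],draw=D); crop("top",180,130,430,260,2,"b",ims["top"],draw=D)
a=cv2.imread("pics/a.png");b=cv2.imread("pics/b.png");o=np.zeros((520,800,3),np.uint8);o[:,:300]=a;o[:260,300:]=b;cv2.imwrite("pics/d6.png",o)
E
```

```text
45 [array([-0.47,  0.52,  0.15,  1.46, -0.08,  1.17,  2.05]), array([-0.46,  0.67,  0.13,  1.58, -0.1 ,  0.91,  2.07]), array([ 0.68,  0.74, -0.65,  1.54,  0.49,  1.03,  2.25])]
-45 [array([-0.45,  0.51,  0.11,  1.46, -0.06,  1.17,  0.46]), array([-0.44,  0.67,  0.11,  1.58, -0.09,  0.91,  0.48]), array([-0.03,  0.68,  0.41,  1.57, -0.31,  0.96,  1.26])]
[0.38268343 0.92387953 0.         0.        ]
0.056209550736414204 [0.6463 0.2203 0.0915]
[ 0.45984206 -0.02688146 -1.84119129] 0.05591688255425582
down -0.001 [-2.2  1.9  7.1] [ 0.6563 -0.1941  0.1115]
34.7333
```

View pics/d6.png

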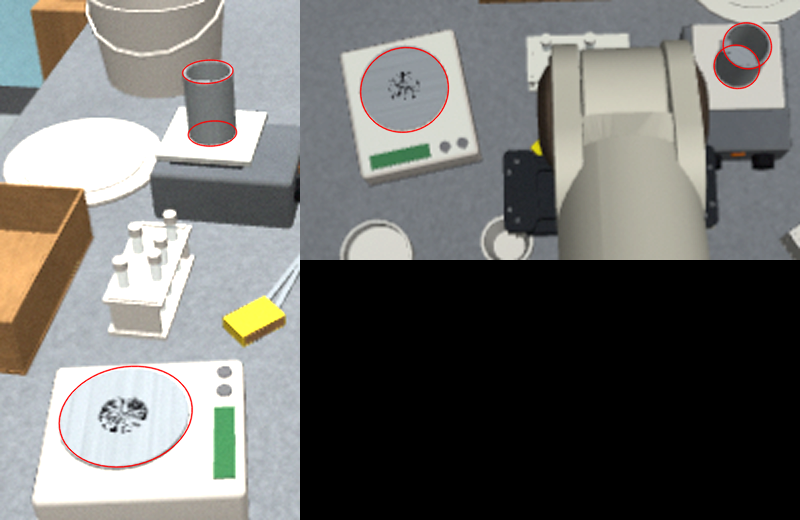

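```bash
python3 - <<'E'
from h import *
L(.438,-.095,.20,.25,[0,1,0,0]); L(.438,-.095,.0345,.15)
effector.close(30); print(manip.current_finger_gap(),manip.current_tool_pos().round(4))
L(.438,-.095,.20,.15); print(manip.current_force(),manip.current_finger_gap())
L(.645,.2185,.20,.25); L(.645,.2185,.11,.15)
setdown(.645,.2185,.0912)
L(.645,.2185,.26); L(.42,-.03,.32,.3); print(manip.current_clock())
ims={n:viewer.get_image(n)[:,:,::-1] for n in("top","side")}
D=[circ(.656,-.194,.165,.028),circ(.645,.2185,.149,.025),circ(.645,.2185,.065,.055),circ(.446,.092,.098,.031)]
crop("side",180,80,420,340,2,"a",ims["side"],draw=D); crop("top",190,120,340,290,2,"b",ims["top"],draw=D)
a=cv2.imread("pics/a.png");b=cv2.imread("pics/b.png");o=np.zeros((520,780,3),np.uint8);o[:,:480]=a;o[:340,480:]=b;cv2.imwrite("pics/e7.png",o)
E
```

```text
0.05534308322592042 [ 0.438  -0.095   0.0346]
[ 0.21888253  0.05547369 -2.25990522] 0.0549596654005133
down 0 [-1.4 -0.4  2.7] [0.6452 0.2186 0.0917]
45.6083
```

View pics/e7.png

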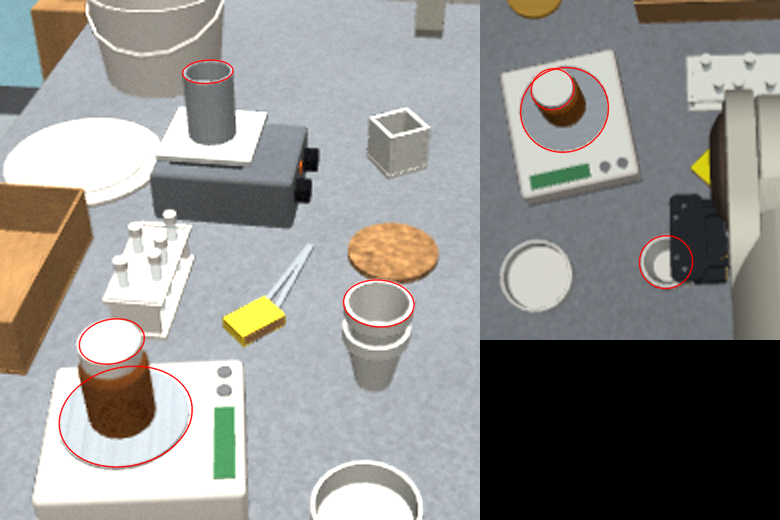

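The jar stands in the middle of the pan, the beaker in the middle of the hotplate, and the pots are nested upright. Nothing else has moved, and the arm is clear.

```bash
python3 -c "
from bench import manip
manip.sleep(.5); print(manip.hand_in(), manip.current_clock())"
```

```text
the job is handed in; nothing more can be done
the job is handed in; nothing more can be done
```

The job is handed in after about 46 s of robot time: the last pictures show the pot nested upright in its twin, the jar in the middle of the balance pan and the beaker in the middle of the hotplate, each within about 2 mm; no verdict was returned.

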